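# Put the storm lantern's glass away in its case

## Task

Put the storm lantern's thin glass away in its wooden case: hold it lightly (a grip of no more than 40 N), stand it upright in the case's big empty padded well and set it down softly, without dropping or knocking it. Then gently tip the case's lid over past upright and leave it, so that it swings fully shut by its own weight on its soft-close hinge; do not press it down. Leave everything else on the bench where it is.

Things in the scene. Friction and masses are not known exactly. Their poses are not given: they have to be found in the camera images.
- glass: The lantern glass: an open-ended barrel of thin clear glass standing upright on the bench, 90 mm tall, 62 mm in diameter over its middle band (30 to 60 mm above its foot), narrowing to 52 mm at both ends, 110 to 185 g. Origin at the centre of its foot, z up along its axis. Fragile: grip it with 40 N or less, no knocks.
- case: The wooden lantern case, fixed to the bench, 150 mm (its x) by 240 mm (its y) by 124 mm tall without the lid, walls 10 mm. Origin at the centre of its underside; its x points from its front to its hinged back, z up. The big empty well is on the -y side; a 62 mm wide pocket on the +y side is full (a tin and a brass burner, below the rim).
- well (a point): Centre of the floor of the big empty well, 24 mm above the bench and 100 mm below the rim; axes as the case's. The floor is a felt-covered foam pad that gives about 1 mm per 2 N, at most 7 mm. The well measures 130 mm along x and 152 mm along y inside; anywhere in it will do.
- case_lid (a joint): Angle of the case's lid, rad: 0 shut, 1.57 upright, 1.83 its stop, leaning back. The lid is a 10 mm board, 154 mm from hinge to front edge and 240 mm wide along the case's y, 0.26 kg. The stiff soft-close hinge holds it wherever it is left between about 1.3 and 1.7; below about 1.2 it swings shut by itself within about 3 s. A few newtons at its edge move it.
- lid_hinge (a point): Middle of the hinge line, on the case's back upper edge, 124 mm above the bench; axes as the case's. The line runs along the case's y.
- lid_edge (a point): Middle of the lid's free edge on its outer face (the face that is uppermost when shut and faces away from the well when open), 150 mm from the hinge line, about 273 mm above the bench when the lid stands open. Site z is the outward normal of that face.
- table: The concrete bench top, at height 0.
- mug: Bystander: white ceramic mug standing upright, 80 mm wide and 92 mm tall, with a handle. Origin at the centre of its foot.
- wax_tin: Bystander: flat round aluminium tin, 84 mm wide and 28 mm tall. Origin at the centre of its underside.
- paperweight: Bystander: glass dome paperweight, 74 mm wide and 49 mm tall. Origin at the centre of its underside.
- padlock: Bystander: steel padlock lying flat, 52 by 48 mm body, 95 mm long with the shackle, 22 mm thick. Origin under the centre of its body.
- peg: Bystander: large wooden clothes peg lying flat, 110 by 25 by 19 mm. Origin under its centre.
- flashlight: Bystander: green plastic flashlight lying down, 160 mm long along its x, head 52 mm wide. Origin under its centre.
Things that resemble listed ones, but are neither listed nor needed, are in the scene too. Leave any purple look-alike of the glass alone.

How it is judged:
By the outcome, as a careful person would: the job done as asked, in the order asked, and still so for the second after the job is handed in, with the robot touching nothing.
It also fails if it takes over 58 s, if anything falls off the work surface, if the arm or the gripper's body presses on something with over 40 N, if the wrist force passes 120 N, or if a joint passes its speed limit or range.

## Robot

A 7-joint arm with a two-finger parallel gripper is mounted at the origin on the work surface. World frame = base frame: x ahead of the robot, y to its left, z up, the work surface at z = 0. Lengths are in mm, angles in rad, forces in N, time in s.
With the tool pointing down it reaches from about 400 to 850 mm from the base axis. Payload 10.4 kg.
Tool frame: the origin (TCP) lies at the very end of the fingers, on their centre line; the grasp point (between the pads) lies 19 mm behind it; z points along the fingers, y is the line along which they close (so a half turn about z gives the same grasp; the last joint's range is limited). The gripper opens to 87 mm and grips with 3 to 60 N. Pads are 19 mm wide; open, the fingers measure 117 mm over their backs; the gripper's body (75 mm by 190 mm) begins 51 mm behind the grasp point.
Start: joints at [-1.233, 0.332, -0.065, 1.46, 0.022, 1.35, -0.088], TCP at [220.628, 584.787, 222.576] pointing down, gripper open.
Joint ranges: [-2.6, 2.6], [-0.5, 2.12], [-1.47, 1.34], [0.16, 2.42], [-1.27, 4.41], [0.06, 2.06], [-2.6, 2.6]. Speed limits (rad/s): [2.22, 2.22, 2.79, 2.79, 3.14, 3.14, 3.14].

## Interface

Orientations are given as a unit quaternion [w, x, y, z].
In Python, from plant import bot gives the robot as it stands. The module is installed in compiled form; this text tells all that it offers.
- The arm moves only by the shell command python3 -m inch 'ROWS' [FORCE]. ROWS is text: rows parted by semicolons, each of 7 numbers parted by spaces: the shift along the tool's x, y, z scaled (see below), then the turn, a rotation vector about the tool's x, y, z scaled (see below), then the opening, from 0 (shut) to 1 (fully open). In form: dx dy dz rx ry rz fingers; .... A call has exactly 10 rows; each row is the pose to reach, as a shift and turn from the pose commanded when the call began, along the tool's axes at that moment; what a row does not reach only later rows make up. The controller multiplies each number of a shift by 1000 mm and each number of a turn by 90 degrees. A row lasts 1/8 s, in which the tool goes at most 62.5 mm and 10.7 degrees, less where a joint would pass 70% of its speed; a pose out of reach is approached as far as the arm can. A call with a number of a shift or a turn outside -1 to 1 is refused whole. A call with a gripper value outside its range is refused whole. The fingers move at their own pace and stop on an object; FORCE is the grip in N (left out, the last holds). Time passes only in rows, so rows that repeat a pose let the fingers close, or fill a call up. It gives the time, the measured TCP pose, the force, the opening and the grip force at its end, in the units of the state.
- bot.get_state(): the state, without advancing time (a new reading comes with each control period).
- bot.snapshot(name): name is "scene" or "top" or "wrist"; returns a dict with "frame" (384x512x3 uint8, red, green, blue), "fx", "fy", "cx", "cy" (pixels), "k1" (the pictures are not rectified: a ray, as slopes to the right and down, at radius r is drawn at 1 + k1 r^2 times it, then the intrinsics apply), "R" (3x3) and "t" (3): a world point X has camera coordinates R X + t. Camera axes: x right, y down, z forward; pixel columns grow to the right and rows downward; lengths in mm; the calibration is good to about 2 mm. A picture is of the moment at which its call begins. There is no depth.
- bot.finish_job(): hands the job in; it is judged then, once.
The state is a dict: "time_s": time; "joint_pos": joint angles; "qvel": joint speeds; "effort": joint torques, N m; "tcp_pos": TCP position; "tool_rot": TCP orientation; "force": force on the tool from outside, world axes, zero at the start; "torque": the same for the moment, N m; "opening": opening from 0.0 (shut) to 1.0 (fully open); "grip_force": force on a finger pad.
Only numpy, scipy, OpenCV 4.12 (cv2) and the standard library are available. Lean on these libraries where they do the work, as an engineer would, in place of code of your own. Each camera call takes 0.05 s, during which the arm holds its last target. There are 200 camera calls.

## Working session

There is one attempt and no reset: what is moved stays moved. The work goes in short steps, Python scripts to look and compute and a shell command to move; the robot and the scene stay as the last step left them, time stands still between calls to the robot, and variables do not carry over. Pictures are saved under pics/ and viewed, at most 11 in all, crops included, and the job is handed in when it is done.

```bash
mkdir -p pics
python3 - <<'E'
from plant import bot
import cv2,pickle
for n in ("scene","top"):
    s=bot.snapshot(n); cv2.imwrite(f"pics/{n}0.png",cv2.cvtColor(s["frame"],cv2.COLOR_RGB2BGR)); pickle.dump(s,open(f"{n}0.pkl","wb"))
    print(n,s["fx"],s["cx"],s["cy"],s["k1"],s["R"],s["t"])
s=bot.get_state();print(s["time_s"],s["tcp_pos"],s["tool_rot"],s["force"],s["opening"])
E
```

```text
scene 429.8718810242156 257.33677610623204 184.8862787055273 0.020528177579813962 [[ 0.50548397  0.86279461  0.00845109]
 [ 0.49801399 -0.28374422 -0.81943351]
 [-0.70460487  0.41841927 -0.57311194]] [-188.16662681 -225.16448984 1483.13156508]
top 352.6262062377445 256.9651041609465 192.31977465727397 0.01821030701607783 [[-0.01818243 -0.99981638 -0.00604951]
 [-0.99864365  0.01845568 -0.04868517]
 [ 0.04878788  0.00515609 -0.99879585]] [-71.60107066 542.05686419 845.36708715]
0.1 [220.52824651 584.42766483 221.82906914] [-7.76961737e-05  1.79407267e-01  9.83774681e-01 -6.36029811e-04] [ 0.28732412  0.64773095 -0.36542808] 0.9987094915330404
```

View pics/scene0.png

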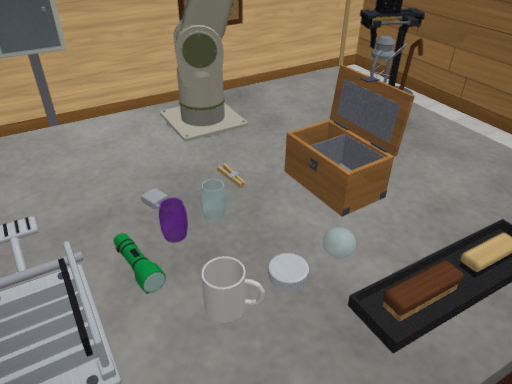

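View pics/top0.png

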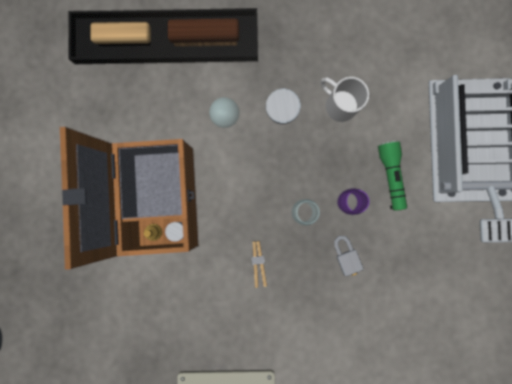

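The top view shows two barrel-shaped candidates. The clear, open-ended one is at (307,212) in top and (213,198) in scene. The purple one is at (353,201) in top and (173,219) in scene. The clear one fits the description, and the purple one is the look-alike to avoid. The case is at about (153,195) in top, lid open to the left, with the well in its upper part. I'll confirm with one enlarged crop and measure from it.

```bash
cat > h.py <<'E'
import numpy as np,cv2,pickle
def load(n): return pickle.load(open(n+".pkl","rb"))
def K(s): return np.array([[s["fx"],0,s["cx"]],[0,s["fy"],s["cy"]],[0,0,1.]])
def D(s): return np.array([s["k1"],0,0,0])
def at_z(s,uv,z):
    p=cv2.undistortPoints(np.array([[uv]],float),K(s),D(s))[0,0]
    R=np.array(s["R"]);c=-R.T@s["t"];d=R.T@[p[0],p[1],1]
    return c+d*(z-c[2])/d[2]
def proj(s,X): 
    return cv2.projectPoints(np.array(X,float).reshape(-1,3),cv2.Rodrigues(np.array(s["R"]))[0],np.array(s["t"],float),K(s),D(s))[0][:,0]
def snap(n,f):
    from plant import bot
    s=bot.snapshot(n);pickle.dump(s,open(f+".pkl","wb"));return s
E
python3 - <<'E'
from h import *
t=load("top0");s=load("scene0")
b=lambda s:cv2.cvtColor(s["frame"],cv2.COLOR_RGB2BGR)
a=cv2.resize(b(t)[175:250,270:390],(480,300),interpolation=cv2.INTER_CUBIC)
c=cv2.resize(b(s)[170:250,150:240],(320,284),interpolation=cv2.INTER_CUBIC)
d=cv2.resize(b(t)[120:275,50:210],(310,300),interpolation=cv2.INTER_CUBIC)
o=np.zeros((600,800,3),np.uint8);o[:300,:480]=a;o[:284,480:]=c
d=cv2.resize(b(t)[125:275,55:205],(300,300),interpolation=cv2.INTER_CUBIC)
e=cv2.resize(b(s)[60:215,270:420],(290,300),interpolation=cv2.INTER_CUBIC)
o[300:,:300]=d;o[300:,310:600]=e
cv2.imwrite("pics/crop1.png",o)
E
```

```text
(no output)
```

View pics/crop1.png

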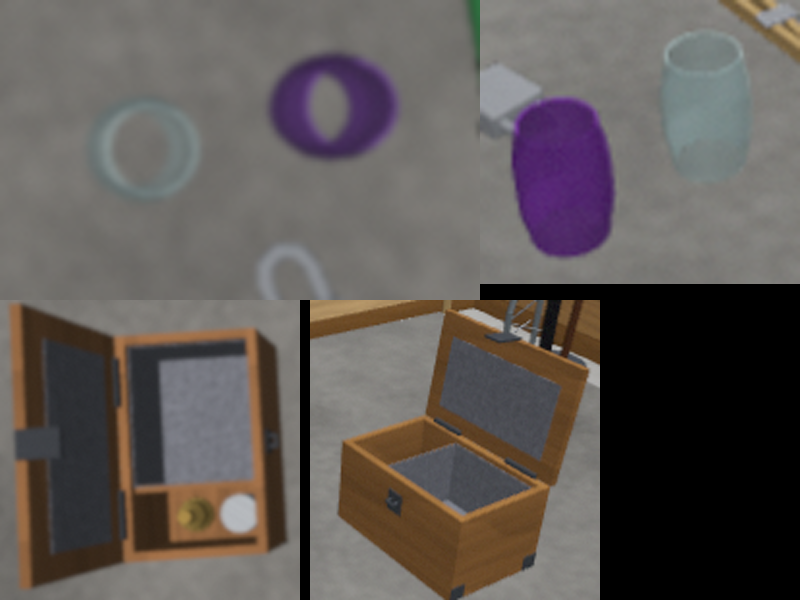

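Confirmed: the left barrel (top crop (145,148), full image (306,212)) is clear and open-ended, standing upright. The purple one is the look-alike. The case crop shows the rim corners and the well clearly, so I'll compute positions.

Run:
```python
from h import *
np.set_printoptions(precision=1,suppress=True)
t=load("top0");s=load("scene0")
print("rim top",at_z(t,(270+144/4-.4,175+149/4-.4),90),"scene",at_z(s,(213,184.9),90))
C=[at_z(t,(55+u/2-.25,125+(v-300)/2-.25),124) for u,v in((115,335),(257,330),(267,550),(127,557))]
for c in C: print(c)
for i in range(4): print(np.linalg.norm(C[i]-C[i-1]))
cs=[((343-310)*150/290+270,(443-300)*155/300+60),((460-310)*150/290+270,(521-300)*155/300+60),((547-310)*150/290+270,(487-300)*155/300+60),((431-310)*150/290+270,(418-300)*155/300+60)]
for c in cs: print("sc",at_z(s,c,124))
# bystanders
for n,uv,z in(("mug",(349,94),92),("tin",(283,106),28),("dome",(224,112),20),("peg",(259,264),10),("lock",(347,257),15),("purple",(353,201),45),("lidtop",(65,130),273),("lidbot",(72,266),273)): print(n,at_z(t,uv,z))
```

```text
rim top [ 491.8 -188.5   90. ] scene [ 491.5 -190.9   90. ]
[647.8 224.4 124. ]
[650.5  73.2 124. ]
[417.   64.5 124. ]
[412.6 211.4 124. ]
235.565901914174
151.24340987904364
233.58943936661953
146.91881055743275
sc [419.7  62.5 124. ]
sc [650.   75.7 124. ]
sc [644.1 222.  124. ]
sc [419.2 215.9 124. ]
mug [ 752.5 -291.2   92. ]
tin [ 747.6 -148.3   28. ]
dome [738.   -4.7  20. ]
peg [367.3 -83.3  10. ]
lock [ 381.2 -294.7   15. ]
purple [ 514.7 -305.4   45. ]
lidtop [640.4 242.7 273. ]
lidbot [410.2 229.1 273. ]
```

```bash
cat >> h.py <<'E'
from scipy.spatial.transform import Rotation as Ro
def togo(target,ydeg):
    """total shift/turn (scaled) to a tool-down pose whose tool y is at heading ydeg (mod 180)"""
    from plant import bot
    st=bot.get_state();q=st["tool_rot"];R=Ro.from_quat(q,scalar_first=True)
    a=np.radians(ydeg);best=None
    for k in(0,np.pi):
        y=np.array([np.cos(a+k),np.sin(a+k),0]);z=np.array([0,0,-1.]);G=Ro.from_matrix(np.c_[np.cross(y,z),y,z])
        rv=(R.inv()*G).as_rotvec(degrees=True)/90
        if best is None or np.linalg.norm(rv)<np.linalg.norm(best): best=rv
    d=R.inv().apply(np.array(target,float)-st["tcp_pos"])/1000
    print("t",round(st["time_s"],2),"tcp",np.round(st["tcp_pos"],1),"F",np.round(st["force"],2),"open",round(st["opening"],3),"grip",round(st["grip_force"],1),"j",np.round(st["joint_pos"],2))
    print("shift",np.round(d,4),"turn",np.round(best,3))
E
python3 -m inch '0 0 -0.03 0 0 0 1; 0 0 -0.06 0 0 0 1; 0 0 -0.09 0 0 0 1; 0 0 -0.12 0 0 0 1; 0 0 -0.13 0 0 0 1; 0 0 -0.13 0 0 0 1; 0 0 -0.13 0 0 0 1; 0 0 -0.13 0 0 0 1; 0 0 -0.13 0 0 0 1; 0 0 -0.13 0 0 0 1'
python3 -c "
from h import *
togo((491.6,-189.7,340),3)"
```

```text
time_s: 1.35
tcp_pos: [220.6, 584.7, 352.4]
tool_rot: [-0.0, 0.179, 0.984, -0.0]
force: [0.3, -0.3, 0.3]
opening: 0.999
grip_force: 0.0
t 1.35 tcp [220.6 584.7 352.4] F [ 0.31 -0.25  0.27] open 0.999 grip 0.0 j [-1.24  0.3  -0.06  1.23  0.02  1.61 -0.08]
shift [-0.5269 -0.6289  0.0125] turn [-0.     0.     0.737]
```

```bash
python3 -m inch '-0.03 -0.025 0 0 0 0.04 1; -0.08 -0.065 0 0 0 0.09 1; -0.12 -0.1 0 0 0 0.14 1; -0.16 -0.135 0 0 0 0.19 1; -0.2 -0.17 0 0 0 0.24 1; -0.24 -0.2 0 0 0 0.29 1; -0.28 -0.235 0 0 0 0.33 1; -0.32 -0.265 0 0 0 0.37 1; -0.34 -0.283 0 0 0 0.37 1; -0.34 -0.283 0 0 0 0.37 1'
python3 -c "
from h import *
togo((491.6,-189.7,250),3)"
```

```text
time_s: 2.6
tcp_pos: [439.8, 197.9, 352.8]
tool_rot: [0.0, 0.456, 0.89, 0.0]
force: [0.0, 1.2, -0.1]
opening: 1.002
grip_force: 0.0
t 2.6 tcp [439.8 197.9 352.8] F [ 0.02  1.16 -0.11] open 1.002 grip 0.0 j [-0.82 -0.04  0.3   1.61  0.01  1.57  0.1 ]
shift [-0.3447 -0.1847  0.1027] turn [ 0.    -0.     0.364]
```

```bash
python3 -m inch '-0.034 -0.018 0 0 0 0.04 1; -0.08 -0.042 0 0 0 0.09 1; -0.13 -0.068 0.01 0 0 0.14 1; -0.18 -0.094 0.03 0 0 0.19 1; -0.22 -0.12 0.05 0 0 0.24 1; -0.26 -0.14 0.07 0 0 0.29 1; -0.3 -0.16 0.09 0 0 0.33 1; -0.33 -0.177 0.1 0 0 0.364 1; -0.345 -0.185 0.103 0 0 0.364 1; -0.345 -0.185 0.103 0 0 0.364 1'
python3 - <<'E'
from h import *
togo((491.6,-189.7,170),3)
s=snap("wrist","w1")
im=cv2.cvtColor(s["frame"],cv2.COLOR_RGB2BGR).copy()
c=np.array([491.6,-189.7,0]);a=np.linspace(0,6.28,40)
for z,r in((90,26),(0,26)):
    P=np.c_[r*np.cos(a),r*np.sin(a),0*a+z]+c
    for p in proj(s,P): cv2.circle(im,tuple(int(v) for v in p),0,(0,0,255),-1)
cv2.imwrite("pics/w1.png",im)
E
```

```text
time_s: 3.85
tcp_pos: [491.7, -188.7, 249.3]
tool_rot: [-0.0, 0.688, 0.726, -0.0]
force: [0.2, 1.3, 1.0]
opening: 1.003
grip_force: 0.0
t 3.85 tcp [ 491.7 -188.7  249.3] F [0.24 1.31 1.04] open 1.003 grip 0.0 j [-0.41  0.1   0.75  1.71 -0.07  1.36  0.4 ]
shift [-0.0009 -0.0001  0.0793] turn [-0.     0.     0.001]
```

View pics/w1.png

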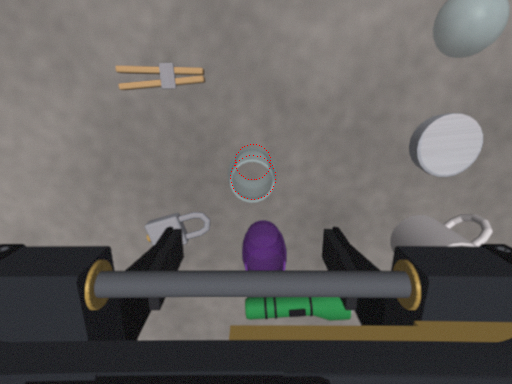

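The overlay of my estimate falls on the clear glass's rim at (252,180). The fingers straddle it along the columns and stay clear of the purple one at (265,250). Descending to grasp.

```bash
python3 -m inch '-0.001 0 0.015 0 0 0 1; -0.001 0 0.04 0 0 0 1; -0.001 0 0.07 0 0 0 1; -0.001 0 0.1 0 0 0 1; -0.001 0 0.13 0 0 0 1; -0.001 0 0.16 0 0 0 1; -0.001 0 0.185 0 0 0 1; -0.001 0 0.205 0 0 0 1; -0.001 0 0.212 0 0 0 1; -0.001 0 0.212 0 0 0 1'
python3 -m inch '0 0 0 0 0 0 0.9; 0 0 0 0 0 0 0.83; 0 0 0 0 0 0 0.78; 0 0 0 0 0 0 0.74; 0 0 0 0 0 0 0.72; 0 0 0 0 0 0 0.71; 0 0 0 0 0 0 0.7; 0 0 0 0 0 0 0.69; 0 0 0 0 0 0 0.68; 0 0 0 0 0 0 0.67' 15
```

```text
time_s: 5.15
tcp_pos: [492.0, -188.3, 37.3]
tool_rot: [-0.0, 0.686, 0.727, -0.0]
force: [0.2, 0.7, 0.4]
opening: 0.997
grip_force: 0.0
time_s: 6.4
tcp_pos: [492.3, -188.8, 37.5]
tool_rot: [0.0, 0.687, 0.727, 0.0]
force: [-0.1, -0.9, -0.3]
opening: 0.706
grip_force: 15.0
```

```bash
python3 -m inch '0 0 0 0 0 0 0.6; 0 0 -0.003 0 0 0 0.6; 0 0 -0.01 0 0 0 0.6; 0 0 -0.03 0 0 0 0.6; 0 0 -0.06 0 0 0 0.6; 0 0 -0.1 0 0 0 0.6; 0 0 -0.14 0 0 0 0.6; 0 0 -0.17 0 0 0 0.6; 0 0 -0.19 0 0 0 0.6; 0 0 -0.19 0 0 0 0.6' 20
python3 - <<'E'
from h import *
togo((566.5,145.4,227),3)
s=snap("wrist","w2")
cv2.imwrite("pics/w2.png",cv2.cvtColor(s["frame"],cv2.COLOR_RGB2BGR))
E
```

```text
time_s: 7.65
tcp_pos: [492.9, -189.2, 229.0]
tool_rot: [0.001, 0.687, 0.727, 0.001]
force: [-0.0, 0.1, -1.1]
opening: 0.71
grip_force: 20.0
t 7.65 tcp [ 492.9 -189.2  229. ] F [-0.01  0.12 -1.11] open 0.71 grip 20.0 j [-0.42  0.12  0.76  1.74 -0.08  1.31  0.42]
shift [0.3298 0.0925 0.0023] turn [0.002 0.    0.003]
```

View pics/w2.png

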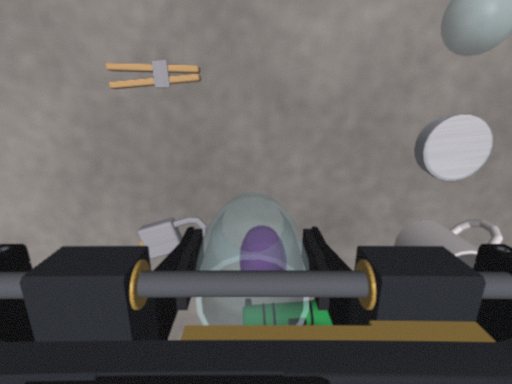

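The glass is held upright at (252,250), grip 20 N. Now checking the wrist camera's clearance to the lid.

Run:
```python
from h import *
s=load("w2");R=np.array(s["R"]);c=-R.T@s["t"];print("cam rel tcp",c-[492.9,-189.2,229.0])
togo((566.5,125,227),3)
```

```text
cam rel tcp [ -6.668956    82.4681787  162.76029048]
t 7.7 tcp [ 492.3 -188.9  227.7] F [-0.39  0.03 -1.68] open 0.705 grip 20.0 j [-0.42  0.12  0.76  1.75 -0.08  1.31  0.42]
shift [0.3092 0.092  0.0009] turn [ 0.001 -0.     0.003]
```

The camera sits 82 mm to the tool's +y side and would come close to the lid, so I'll turn the tool about half a turn while carrying the glass.

```bash
python3 -m inch '0 0 0 0 0 -0.05 0.6; 0 0 -0.005 0 0 -0.14 0.6; 0 0 -0.01 0 0 -0.24 0.6; 0 0 -0.015 0 0 -0.34 0.6; 0 0 -0.02 0 0 -0.44 0.6; 0 0 -0.02 0 0 -0.54 0.6; 0 0 -0.02 0 0 -0.64 0.6; 0 0 -0.02 0 0 -0.74 0.6; 0 0 -0.02 0 0 -0.8 0.6; 0 0 -0.02 0 0 -0.8 0.6'
python3 - <<'E'
from h import *
togo((566,130,245),168)
E
```

```text
time_s: 8.95
tcp_pos: [491.7, -188.8, 246.4]
tool_rot: [-0.001, 0.129, 0.992, 0.0]
force: [-1.0, 0.4, -1.3]
opening: 0.708
grip_force: 20.0
t 8.95 tcp [ 491.7 -188.8  246.4] F [-0.97  0.43 -1.29] open 0.708 grip 20.0 j [-0.34  0.1   0.67  1.71 -0.06  1.35  1.66]
shift [0.0094 0.3272 0.0013] turn [-0.001 -0.001  0.969]
```

```bash
python3 -m inch '0 0.015 0 0 0 -0.04 0.6; 0.002 0.05 0 0 0 -0.12 0.6; 0.003 0.09 0 0 0 -0.22 0.6; 0.004 0.13 0 0 0 -0.32 0.6; 0.005 0.17 0 0 0 -0.42 0.6; 0.006 0.21 0 0 0 -0.52 0.6; 0.007 0.25 0 0 0 -0.62 0.6; 0.008 0.285 0 0 0 -0.72 0.6; 0.009 0.31 0 0 0 -0.8 0.6; 0.009 0.319 0 0 0 -0.84 0.6'
python3 - <<'E'
from h import *
togo((566,122,245),168)
E
```

```text
time_s: 10.2
tcp_pos: [564.1, 125.4, 246.8]
tool_rot: [-0.0, -0.51, 0.86, 0.0]
force: [-0.6, -0.4, -0.6]
opening: 0.709
grip_force: 20.0
t 10.2 tcp [564.1 125.4 246.8] F [-0.56 -0.36 -0.63] open 0.709 grip 20.0 j [-0.6   0.22  0.35  1.57 -0.08  1.37  2.4 ]
shift [ 0.0021 -0.0033  0.0018] turn [ 0.001  0.    -0.186]
```

```bash
python3 -m inch '0.001 -0.002 0 0 0 -0.03 0.6; 0.002 -0.003 0.01 0 0 -0.06 0.6; 0.002 -0.003 0.025 0 0 -0.06 0.6; 0.002 -0.003 0.045 0 0 -0.06 0.6; 0.002 -0.003 0.065 0 0 -0.06 0.6; 0.002 -0.003 0.085 0 0 -0.06 0.6; 0.002 -0.003 0.1 0 0 -0.06 0.6; 0.002 -0.003 0.11 0 0 -0.06 0.6; 0.002 -0.003 0.112 0 0 -0.06 0.6; 0.002 -0.003 0.112 0 0 -0.06 0.6'
python3 - <<'E'
from h import *
togo((566,123,63),168)
o=[]
for n,(a,b,c,d) in (("scene",(40,220,260,440)),("top",(90,290,40,260))):
    s=snap(n,n+"1"); f=cv2.cvtColor(s["frame"],cv2.COLOR_RGB2BGR)[a:b,c:d]
    o.append(cv2.resize(f,(400,400)))
cv2.imwrite("pics/c2.png",np.hstack(o))
E
```

```text
time_s: 11.45
tcp_pos: [566.5, 118.8, 135.9]
tool_rot: [0.0, -0.547, 0.837, -0.0]
force: [-1.0, 0.5, -1.1]
opening: 0.707
grip_force: 20.0
t 11.45 tcp [566.5 118.8 135.9] F [-0.96  0.48 -1.08] open 0.707 grip 20.0 j [-0.56  0.3   0.33  1.71 -0.11  1.15  2.52]
shift [-0.0036  0.0022  0.0729] turn [-0.    0.   -0.13]
```

View pics/c2.png

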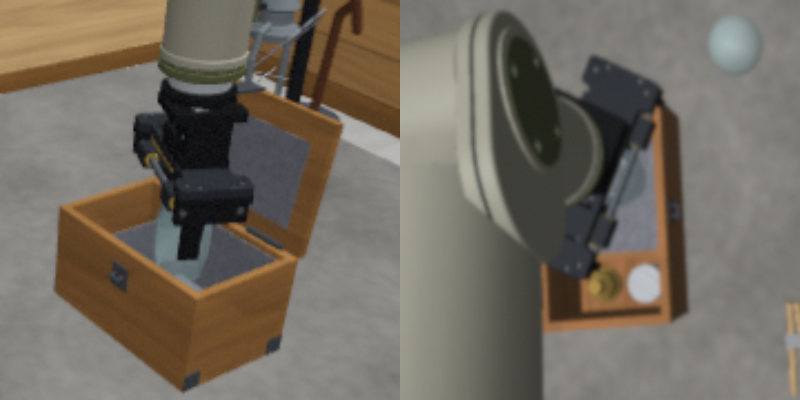

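The glass hangs clear inside the rim: scene crop (185,240), with the body over the rim at (215,195) and the lid well behind. Descending slowly.

```bash
python3 -m inch '-0.001 0.001 0.005 0 0 0.01 0.6; -0.003 0.002 0.015 0 0 0.02 0.6; -0.003 0.002 0.025 0 0 0.03 0.6; -0.003 0.002 0.035 0 0 0.03 0.6; -0.003 0.002 0.045 0 0 0.03 0.6; -0.003 0.002 0.053 0 0 0.03 0.6; -0.003 0.002 0.059 0 0 0.03 0.6; -0.003 0.002 0.063 0 0 0.03 0.6; -0.003 0.002 0.065 0 0 0.03 0.6; -0.003 0.002 0.065 0 0 0.03 0.6'
python3 - <<'E'
from h import *
togo((566,123,60),168)
E
```

```text
time_s: 12.8
tcp_pos: [565.7, 122.4, 70.6]
tool_rot: [0.0, -0.527, 0.85, 0.0]
force: [0.2, 0.4, -0.3]
opening: 0.706
grip_force: 20.0
t 12.8 tcp [565.7 122.4  70.6] F [ 0.22  0.44 -0.33] open 0.706 grip 20.0 j [-0.56  0.37  0.32  1.77 -0.14  1.02  2.49]
shift [-0.0007  0.      0.0106] turn [-0.    0.   -0.16]
```

```bash
python3 -m inch '0 0 0.001 0 0 0 0.6; 0 0 0.002 0 0 0 0.6; 0 0 0.003 0 0 0 0.6; 0 0 0.004 0 0 0 0.6; 0 0 0.005 0 0 0 0.6; 0 0 0.006 0 0 0 0.6; 0 0 0.007 0 0 0 0.6; 0 0 0.008 0 0 0 0.6; 0 0 0.009 0 0 0 0.6; 0 0 0.009 0 0 0 0.6'
python3 -m inch '0 0 0.0005 0 0 0 0.6; 0 0 0.001 0 0 0 0.6; 0 0 0.0015 0 0 0 0.6; 0 0 0.002 0 0 0 0.6; 0 0 0.002 0 0 0 0.6; 0 0 0.002 0 0 0 0.6; 0 0 0.002 0 0 0 0.6; 0 0 0.002 0 0 0 0.6; 0 0 0.002 0 0 0 0.6; 0 0 0.002 0 0 0 0.6'
```

```text
time_s: 14.05
tcp_pos: [565.6, 122.3, 61.5]
tool_rot: [0.0, -0.527, 0.85, 0.0]
force: [-0.8, 0.4, -1.4]
opening: 0.705
grip_force: 20.0
time_s: 15.3
tcp_pos: [565.7, 122.3, 59.6]
tool_rot: [0.0, -0.527, 0.85, 0.0]
force: [-1.5, 0.6, 2.2]
opening: 0.713
grip_force: 20.0
```

```bash
python3 -m inch '0 0 -0.0005 0 0 0 0.6; 0 0 -0.0005 0 0 0 0.7; 0 0 -0.0005 0 0 0 0.71; 0 0 -0.0005 0 0 0 0.72; 0 0 -0.0005 0 0 0 0.74; 0 0 -0.0005 0 0 0 0.76; 0 0 -0.0005 0 0 0 0.79; 0 0 -0.0005 0 0 0 0.82; 0 0 -0.0005 0 0 0 0.85; 0 0 -0.0005 0 0 0 0.87' 5
python3 -m inch '0 0 -0.002 0 0 0 0.87; 0 0 -0.008 0 0 0 0.87; 0 0 -0.02 0 0 0 0.87; 0 0 -0.04 0 0 0 0.87; 0 0 -0.07 0 0 0 0.87; 0 0 -0.1 0 0 0 0.87; 0 0 -0.13 0 0 0 0.87; 0 0 -0.17 0 0 0 0.87; 0 0 -0.21 0 0 0 0.87; 0 0 -0.23 0 0 0 0.87'
python3 - <<'E'
from h import *
togo((480,300,330),154)
o=[]
for n,(a,b,c,d) in (("scene",(40,220,260,440)),("top",(90,290,40,260))):
    s=snap(n,n+"2"); f=cv2.cvtColor(s["frame"],cv2.COLOR_RGB2BGR)[a:b,c:d]
    o.append(cv2.resize(f,(400,400)))
cv2.imwrite("pics/c3.png",np.hstack(o))
E
```

```text
time_s: 16.55
tcp_pos: [565.6, 122.3, 60.0]
tool_rot: [0.0, -0.527, 0.85, 0.0]
force: [0.6, 0.5, -1.0]
opening: 0.857
grip_force: 0.0
time_s: 17.8
tcp_pos: [566.2, 122.2, 293.6]
tool_rot: [0.002, -0.527, 0.85, -0.0]
force: [-0.1, -0.4, -1.1]
opening: 0.866
grip_force: 0.0
t 17.8 tcp [566.2 122.2 293.6] F [-0.05 -0.38 -1.15] open 0.866 grip 0.0 j [-0.59  0.2   0.35  1.5  -0.07  1.46  2.44]
shift [-0.1209  0.1563 -0.0365] turn [-0.002  0.002 -0.005]
```

View pics/c3.png

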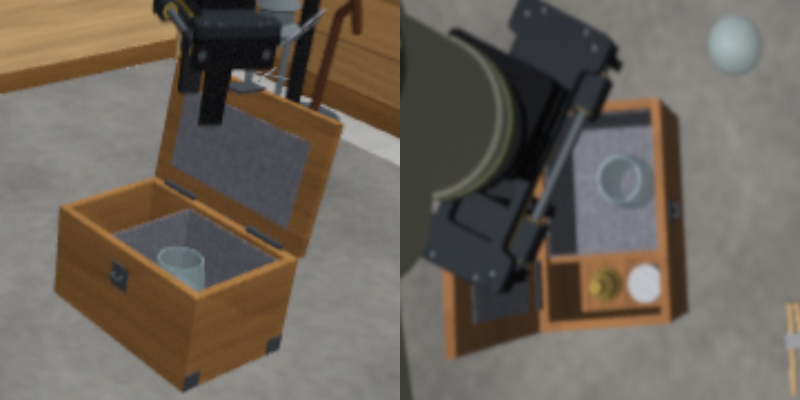

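The glass stands upright in the well: scene crop (180,265), top crop (620,180). The lid still leans open. Next I go up and over, to behind the lid.

```bash
python3 -m inch '0 0 -0.02 0 0 0 0.6; 0 0 -0.056 0 0 0.08 0.3; -0.015 0.02 -0.056 0 0 0.16 0; -0.035 0.045 -0.056 0 0 0.24 0; -0.055 0.07 -0.056 0 0 0.32 0; -0.075 0.1 -0.056 0 0 0.4 0; -0.095 0.13 -0.056 0 0 0.5 0; -0.113 0.151 -0.056 0 0 0.6 0; -0.113 0.151 -0.056 0 0 0.7 0; -0.113 0.151 -0.056 0 0 0.7 0'
python3 - <<'E'
from h import *
togo((480,290,245),90)
o=[]
for n,(a,b,c,d) in (("scene",(10,190,260,440)),("top",(90,290,40,260))):
    s=snap(n,n+"3"); f=cv2.cvtColor(s["frame"],cv2.COLOR_RGB2BGR)[a:b,c:d]
    o.append(cv2.resize(f,(400,400)))
cv2.imwrite("pics/c4.png",np.hstack(o))
E
```

```text
time_s: 19.15
tcp_pos: [480.4, 290.6, 345.3]
tool_rot: [-0.0, -0.006, 1.0, -0.0]
force: [-0.3, 0.2, 0.6]
opening: 0.007
grip_force: 0.0
t 19.15 tcp [480.4 290.6 345.3] F [-0.29  0.19  0.61] open 0.007 grip 0.0 j [-0.89  0.15  0.31  1.44 -0.05  1.56  0.99]
shift [ 0.0003 -0.0005  0.1003] turn [-0.001 -0.001  0.007]
```

View pics/c4.png

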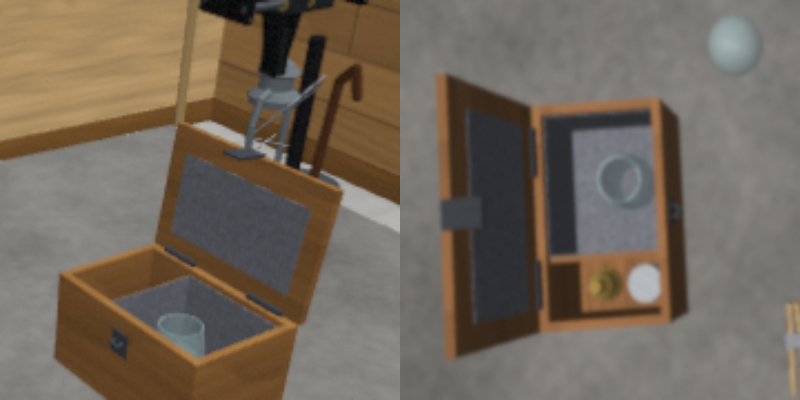

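The lid stands open at top crop (445,215), with its clasp tab mid-edge, and nothing else moved. The gripper is behind it, out of the crop. Descending behind it.

```bash
python3 -m inch '0 0 0.01 0 0 0 0; 0 0 0.03 0 0 0 0; 0 0 0.05 0 0 0 0; 0 0 0.07 0 0 0 0; 0 0 0.085 0 0 0 0; 0 0 0.095 0 0 0 0; 0 0 0.1 0 0 0 0; 0 0 0.1 0 0 0 0; 0 -0.005 0.1 0 0 0 0; 0 -0.01 0.1 0 0 0 0'
python3 -m inch '0 -0.004 0 0 0 0 0; 0 -0.008 0 0 0 0 0; 0 -0.012 0 0 0 0 0; 0 -0.016 0 0 0 0 0; 0 -0.02 0 0 0 0 0; 0 -0.024 0 0 0 0 0; 0 -0.028 0 0 0 0 0; 0 -0.032 0 0 0 0 0; 0 -0.036 0 0 0 0 0; 0 -0.04 0 0 0 0 0'
```

```text
time_s: 20.5
tcp_pos: [481.1, 280.3, 246.5]
tool_rot: [0.0, -0.005, 1.0, 0.0]
force: [0.5, -0.0, -0.1]
opening: 0.007
grip_force: 0.0
time_s: 21.75
tcp_pos: [481.2, 240.5, 246.1]
tool_rot: [0.0, -0.005, 1.0, 0.0]
force: [-0.4, 0.6, -0.8]
opening: 0.004
grip_force: 0.3
```

```bash
python3 -m inch '0 -0.004 0 0 0 0 0; 0 -0.008 0 0 0 0 0; 0 -0.012 0 0 0 0 0; 0 -0.016 0 0 0 0 0; 0 -0.02 0 0 0 0 0; 0 -0.024 0 0 0 0 0; 0 -0.028 0 0 0 0 0; 0 -0.032 0 0 0 0 0; 0 -0.036 0 0 0 0 0; 0 -0.04 0 0 0 0 0'
python3 - <<'E'
from h import *
togo((480,165,245),90)
o=[]
for n,(a,b,c,d) in (("scene",(10,190,260,440)),("top",(90,290,0,220))):
    s=snap(n,n+"4"); f=cv2.cvtColor(s["frame"],cv2.COLOR_RGB2BGR)[a:b,c:d]
    o.append(cv2.resize(f,(400,400)))
cv2.imwrite("pics/c5.png",np.hstack(o))
E
```

```text
time_s: 23.0
tcp_pos: [481.6, 200.4, 246.1]
tool_rot: [0.0, -0.005, 1.0, 0.0]
force: [-0.6, 0.2, 0.8]
opening: 0.009
grip_force: 0.1
t 23.0 tcp [481.6 200.4 246.1] F [-0.62  0.16  0.83] open 0.009 grip 0.1 j [-0.81  0.08  0.35  1.71 -0.03  1.35  1.13]
shift [ 0.002  -0.0354  0.0011] turn [0.    0.    0.006]
```

View pics/c5.png

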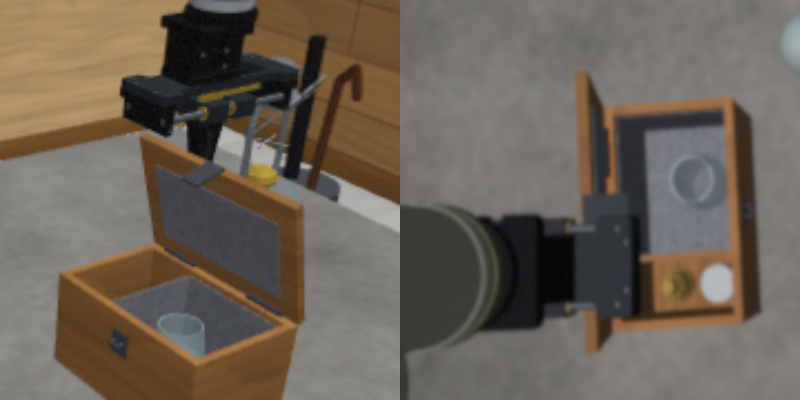

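Scene crop (215,210) and top crop (590,215) show the lid following the fingers, now a bit past upright. Continuing gently.

```bash
python3 -m inch '0 -0.004 0 0 0 0 0; 0 -0.008 0 0 0 0 0; 0 -0.012 0 0 0 0 0; 0 -0.016 0 0 0 0 0; 0 -0.02 0 0 0 0 0; 0 -0.024 0 0 0 0 0; 0 -0.028 0 0 0 0 0; 0 -0.032 0 0 0 0 0; 0 -0.036 0 0 0 0 0; 0 -0.038 0 0 0 0 0'
python3 - <<'E'
from h import *
togo((480,165,245),90)
o=[]
for n,(a,b,c,d) in (("scene",(10,190,260,440)),("top",(90,290,0,220))):
    s=snap(n,n+"5"); f=cv2.cvtColor(s["frame"],cv2.COLOR_RGB2BGR)[a:b,c:d]
    o.append(cv2.resize(f,(400,400)))
cv2.imwrite("pics/c6.png",np.hstack(o))
E
```

```text
time_s: 24.35
tcp_pos: [482.0, 162.4, 246.1]
tool_rot: [0.0, -0.005, 1.0, 0.0]
force: [0.4, 0.1, -0.0]
opening: 0.005
grip_force: 0.0
t 24.35 tcp [482.  162.4 246.1] F [ 0.38  0.09 -0.02] open 0.005 grip 0.0 j [-0.78  0.05  0.38  1.75 -0.02  1.35  1.19]
shift [0.002  0.0026 0.0011] turn [0.    0.    0.006]
```

View pics/c6.png

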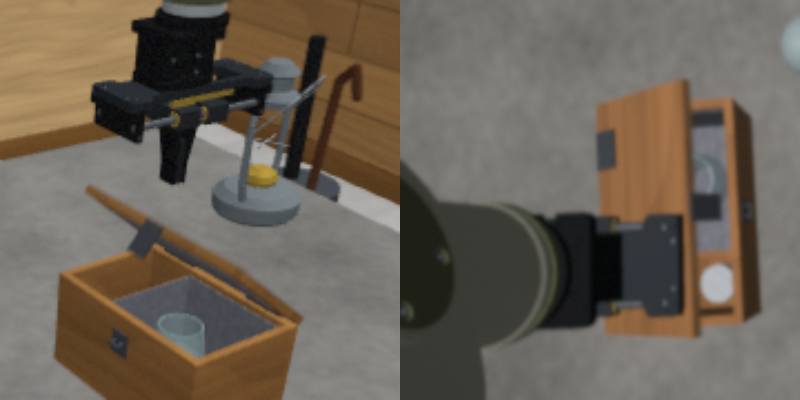

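The lid (scene crop (190,255)) has left the fingers and is swinging shut on its own. I'll retreat upward and let it close.

```bash
python3 -m inch '0 0 -0.01 0 0 0 0; 0 0 -0.03 0 0 0 0; 0 0.02 -0.06 0 0 0 0; 0 0.05 -0.09 0 0 0 0; 0 0.08 -0.1 0 0 0 0; 0 0.12 -0.1 0 0 0 0; 0 0.16 -0.1 0 0 0 0; 0 0.2 -0.1 0 0 0 0; 0 0.23 -0.1 0 0 0 0; 0 0.24 -0.1 0 0 0 0'
for i in 1 2 3; do python3 -m inch '0 0 0 0 0 0 0; 0 0 0 0 0 0 0; 0 0 0 0 0 0 0; 0 0 0 0 0 0 0; 0 0 0 0 0 0 0; 0 0 0 0 0 0 0; 0 0 0 0 0 0 0; 0 0 0 0 0 0 0; 0 0 0 0 0 0 0; 0 0 0 0 0 0 0' | head -2; done
python3 - <<'E'
from h import *
o=[]
for n in ("scene","top"):
    s=snap(n,n+"6"); f=cv2.cvtColor(s["frame"],cv2.COLOR_RGB2BGR)
    o.append(cv2.resize(f,(400,300)))
s=load("scene6");f=cv2.cvtColor(s["frame"],cv2.COLOR_RGB2BGR)[90:220,260:433]
b=cv2.resize(f,(400,300));b2=b*0
cv2.imwrite("pics/c7.png",np.vstack([np.hstack(o),np.hstack([b,b2])]))
E
```

```text
time_s: 25.7
tcp_pos: [478.8, 404.6, 345.9]
tool_rot: [-0.0, -0.006, 1.0, -0.0]
force: [0.3, -0.2, -0.0]
opening: 0.004
grip_force: 0.0
time_s: 26.95
tcp_pos: [479.6, 402.7, 346.1]
time_s: 28.2
tcp_pos: [479.6, 402.7, 346.0]
time_s: 29.45
tcp_pos: [479.6, 402.7, 346.1]
```

View pics/c7.png

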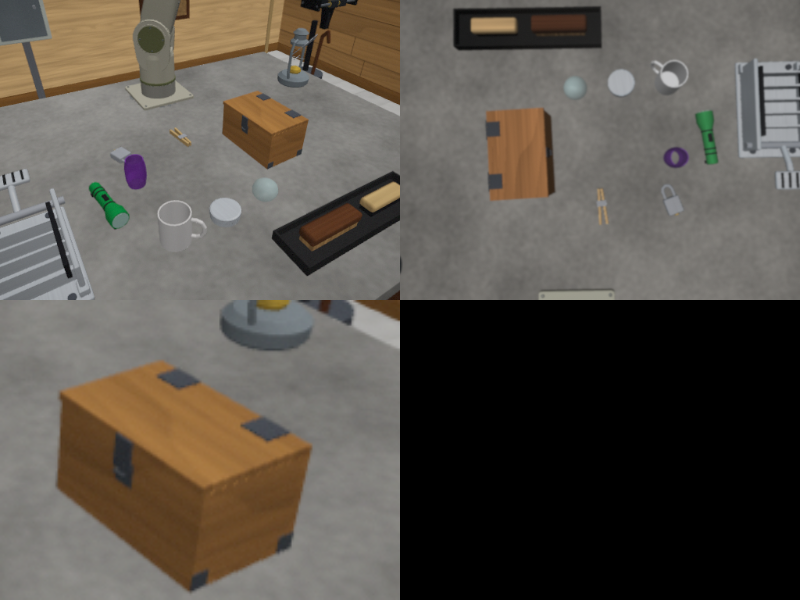

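The lid is fully shut (crop (185,425)), the bystanders look unmoved, and the arm is clear.

```bash
python3 -c "
from plant import bot
print(bot.finish_job())"
```

```text
the job is handed in; nothing more can be done
None
```

The clear lantern glass was set down upright in the padded well with a grip of at most 20 N, the lid was tipped past upright and swung fully shut by itself, nothing else on the bench appears to have moved, and the job is handed in at about 29.6 s.

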